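# Offer up the hopper plate to the grinder

### The arm

A 6-joint arm with a two-finger parallel gripper is mounted at the origin on the work surface. World frame = base frame: x ahead of the robot, y to its left, z up, the work surface at z = 0. Lengths are in m, angles in rad, forces in N, time in s.
With the tool pointing down it reaches from about 0.4 to 0.925 m from the base axis. Payload 12.5 kg.
Tool frame: the origin (TCP) lies midway between the tips of the shut fingers; the grasp point (between the pads) lies 19 mm behind it; z points along the fingers, y is the line along which they close (so a half turn about z gives the same grasp; the last joint's range is limited). The gripper opens to 95 mm and grips with 3 to 60 N. Pads are 20 mm wide; open, the fingers measure 119 mm over their backs; the gripper's body (75 mm by 180 mm) begins 59 mm behind the grasp point.
Start: joints at [1.042, 0.491, 1.559, -0, 1.092, -0.106], TCP at [0.256, 0.57, 0.215] pointing down, gripper open.
Joint ranges: [-3.1, 3.1], [-0.84, 2.19], [0.05, 2.79], [-1.13, 4.28], [0.06, 2.93], [-2.69, 2.69]. Speed limits (rad/s): [2.22, 2.22, 2.79, 3.14, 3.14, 3.14].

### API

Orientations are given as a 3x3 rotation matrix whose columns are the frame's x, y, z axes.
In Python, from cell import status, cams, bot gives the robot as it stands.
- The arm moves only by the tool move_arm, never from a script. Its argument "motion" is a list that holds one entry, the list of rows, each a list of 5 numbers: the shift along the world's x, y, z in mm, then the turn about the world's z in rad, then the closure in counts, from 0 (fully open) to 255 (shut). A call has 1 to 12 rows; each row shifts and turns the commanded pose from where the row before left it; what a row does not reach is not made up. A row lasts 1/10 s, in which the tool goes at most 50 mm and 8.59 degrees, less where a joint would pass 70% of its speed; a pose out of reach is approached as far as the arm can. A call with a gripper value outside its range is refused whole. The fingers move at their own pace and stop on an object; the grip force is fixed at half the most. Time passes only in rows, so rows that do not move let the fingers close. It gives the time, the measured TCP pose, the force, the opening and the grip force at its end, in the units of the state.
- status.observe(): the state, without advancing time (a new reading comes with each control period).
- cams.get_image(name): name is "scene" or "top" or "wrist"; returns a dict with "color" (480x640x3 uint8, red, green, blue), "camera_matrix" (3x3 intrinsics, pixels), "k1" (the pictures are not rectified: a ray, as slopes to the right and down, at radius r is drawn at 1 + k1 r^2 times it, then the intrinsics apply), "rvec" (rotation vector, rad) and "tvec" (3), from world to camera coordinates, as OpenCV has them; the wrist camera has in their place "hand_eye" (4x4, takes a point from camera to tool coordinates, whose origin is the TCP and whose axes are the flange's). Camera axes: x right, y down, z forward; pixel columns grow to the right and rows downward; lengths in m; the calibration is good to about 2 mm. A picture is of the moment at which its call begins: read the wrist's pose just before it. There is no depth.
- bot.finish_job(): hands the job in; it is judged then, once.
The state is a dict: "t": time; "q": joint angles; "joint_vel": joint speeds; "joint_torque": joint torques, N m; "tool_pos": TCP position; "tool_rot": TCP orientation; "force": force on the tool from outside, world axes, zero at the start; "ft_torque": the same for the moment, N m; "grip_width": opening from 0.0 (shut) to 1.0 (fully open); "finger_force": force on a finger pad.
Only numpy, scipy, OpenCV 4.12 (cv2) and the standard library are available. Lean on these libraries where they do the work, as an engineer would, in place of code of your own. Each camera call takes 0.05 s, during which the arm holds its last target. There are 200 camera calls.

### The job

First push the grinder's black throat insert down until it is fully home. Then pick up the large hopper plate with the four holes and the rectangular collar, and hold it level about a centimetre above the grinder's top face, not touching it, with its four holes lined up over the four threaded holes so that the screws can be put in. Finish while still holding the plate there, keep still, and leave everything else where it is.

Things in the scene. Friction and masses are not known exactly. Their poses are not given: they have to be found in the camera images.
- grinder: Low coffee grinder, fixed: a throat block with a flat bright top face 130 x 84 mm, 120 mm above the counter, and a lying motor (below 110 mm) beyond it at +x. Origin: on the counter under the throat's centre; z up, x along the 130 mm length towards the motor. The face has a 6 mm threaded hole near each corner (x = +-54, y = +-31 mm) and a 57 mm round throat in the middle.
- insert (a joint): How far the black throat insert has been pushed down into the throat: 0 = 10 mm proud of the top face, 0.010 m = fully home against its stop, its top flush with the top face. It slides stiffly straight down, needs about 8 N (10 to 15 N is plenty), and stays where it is left.
- insert_top (a point): Centre of the top of the throat insert: a black ring 54 mm across with a finger guard cross and a flat hub 28 mm across in the middle, the place to push. The point is on the hub's top.
- plate: Hopper plate, aluminium, about 0.25 kg, lying loose: 130 x 84 x 4 mm with a 10 mm hole near each corner and, in its middle, an upright rectangular collar, open through, 60 (along x) by 40 mm (along y) outside, 4 mm walls, its rim 44 mm above the underside. Origin: centre of the underside; x along the 130 mm, z up. Pinch the collar across its 40 mm. It fits either way round.
- hole0 (a point): Centre of a corner hole of the plate, at its underside, at x = 54, y = 31 mm in the plate's frame.
- hole1 (a point): Centre of a corner hole of the plate, at its underside, at x = -54, y = 31 mm in the plate's frame.
- hole2 (a point): Centre of a corner hole of the plate, at its underside, at x = -54, y = -31 mm in the plate's frame.
- hole3 (a point): Centre of a corner hole of the plate, at its underside, at x = 54, y = -31 mm in the plate's frame.
- thread0 (a point): Centre of a threaded hole of the grinder, in its top face, at x = 54, y = 31 mm in the grinder's frame.
- thread1 (a point): Centre of a threaded hole of the grinder, in its top face, at x = -54, y = 31 mm in the grinder's frame.
- thread2 (a point): Centre of a threaded hole of the grinder, in its top face, at x = -54, y = -31 mm in the grinder's frame.
- thread3 (a point): Centre of a threaded hole of the grinder, in its top face, at x = 54, y = -31 mm in the grinder's frame.
- small_collar: Bystander: another, smaller aluminium hopper plate, 90 x 70 x 4 mm with two holes and a round neck 50 mm across and 34 mm high overall; not the one wanted; origin: centre of its underside.
- tamper: Bystander: steel coffee tamper, 58 mm across and 88 mm high; origin: centre of its underside.
- pitcher: Bystander: steel milk pitcher, 84 mm across and 105 mm high, with a handle; origin: centre of its underside.
- screwdriver: Bystander: screwdriver, 190 mm long, lying across in front of the robot; origin: on its underside.
- cup_stack: Bystander: stack of white paper cups, 80 mm across and 152 mm high; origin: centre of its underside.
- cup: Bystander: white coffee cup with handle, 76 mm across and 60 mm high; origin: centre of its underside.

How it is judged:
On the way, in this order (a step that is already met when the one before it is completed fails the run):
1. the throat insert is pushed fully home while the plate still lies on the counter (value of joint insert above 0.0085 m and height (world z) of plate below 0.02 m), for 0.2 s.
2. the plate is lifted clear of the counter in the gripper (height (world z) of plate above 0.05 m and contact force between plate and the fingers above 0.5 N), for 0.2 s.
At the end, for the whole second after the job is handed in: Insert home within 1.5 mm; plate held in the fingers, still, level within 0.1 rad, underside 3 to 25 mm above the grinder's top face (120 mm above the counter) and not touching it; each of its four holes within 4.5 mm sideways of a threaded hole, either way round (value of joint insert above 0.0085 m and z of plate in the frame of grinder between 0.123 and 0.145 m and ((horizontal distance between hole0 and thread0 below 0.0045 m and horizontal distance between hole1 and thread1 below 0.0045 m and horizontal distance between hole2 and thread2 below 0.0045 m and horizontal distance between hole3 and thread3 below 0.0045 m) or (horizontal distance between hole0 and thread2 below 0.0045 m and horizontal distance between hole1 and thread3 below 0.0045 m and horizontal distance between hole2 and thread0 below 0.0045 m and horizontal distance between hole3 and thread1 below 0.0045 m)) and angle between plate's own z axis and vertical below 0.1 rad and contact force between plate and the fingers above 0.5 N and contact force between plate and grinder below 0.1 N and linear speed of plate below 0.02 m/s and angular speed of plate below 0.2 rad/s); the arm keeps its last pose, push and grip.
It fails at once if a bystander is moved more than 30 mm (distance of any of small_collar, tamper, pitcher, screwdriver, cup_stack, cup from where it was at the start of the episode above 0.03 m).
It also fails if it takes over 70 s, if anything falls off the work surface, if the arm or the gripper's body presses on something with over 40 N, if the wrist force passes 120 N, or if a joint passes its speed limit or range.

## Working session

There is one attempt and no reset: what is moved stays moved. The work goes in short steps, Python scripts to look and compute and a tool call to move; the robot and the scene stay as the last step left them, time stands still between calls to the robot, and variables do not carry over. Pictures are saved under pics/ and viewed, at most 10 in all, crops included, and the job is handed in when it is done.

Besides the shell and the picture viewer there is one more tool, called after "Emit:" as name(argument=value, ...) on one line, values as JSON. move_arm: Moves the arm, as the interface text tells. Its arguments: {"type":"object","properties":{"motion":{"type":"array","items":{"type":"array","items":{"type":"array","items":{"type":"number"}}}}},"required":["motion"]}

```bash
mkdir -p pics
cat > h.py <<'E'
import numpy as np, cv2
from cell import status, cams, bot
def grab(name):
    s=status.observe(); im=cams.get_image(name); im['s']=s; return im
def pose(im):
    if 'hand_eye' in im:
        T=np.eye(4);T[:3,:3]=np.array(im['s']['tool_rot']);T[:3,3]=im['s']['tool_pos']
        M=T@np.array(im['hand_eye']); return M[:3,:3],M[:3,3]
    R=cv2.Rodrigues(np.array(im['rvec'],float))[0]; return R.T,-R.T@np.array(im['tvec'],float).ravel()
def ray(im,uv):
    K=np.array(im['camera_matrix'],float)
    p=cv2.undistortPoints(np.array(uv,float).reshape(-1,1,2),K,np.array([im['k1'],0,0,0.])).reshape(-1,2)
    R,c=pose(im); return c,np.c_[p,np.ones(len(p))]@R.T
def plane(im,uv,z):
    c,d=ray(im,uv); return c+d*((z-c[2])/d[:,2])[:,None]
def proj(im,P):
    R,c=pose(im); 
    return cv2.projectPoints((np.atleast_2d(P)-c)@R,np.zeros(3),np.zeros(3),np.array(im['camera_matrix'],float),np.array([im['k1'],0,0,0.]))[0].reshape(-1,2)
def save(im,n): cv2.imwrite('pics/'+n,im['color'][:,:,::-1])
E
python3 - <<'E'
from h import *
for n in ('top','scene'):
    im=grab(n); save(im,n+'1.png'); print(n,pose(im)[1],pose(im)[0][:,2])
s=status.observe();print(np.round(s['tool_rot'],3).tolist(),s['force'])
E
```

```text
top [0.42561001 0.07293074 1.08878378] [ 0.12279299 -0.00989017 -0.99238302]
scene [1.17550332 1.23781466 0.98554616] [-0.38772064 -0.73397027 -0.55763819]
[[-0.912, 0.41, -0.0], [0.41, 0.912, -0.001], [0.0, -0.001, -1.0]] [0.5904194  0.18514067 0.54022608]
```

View pics/top1.png

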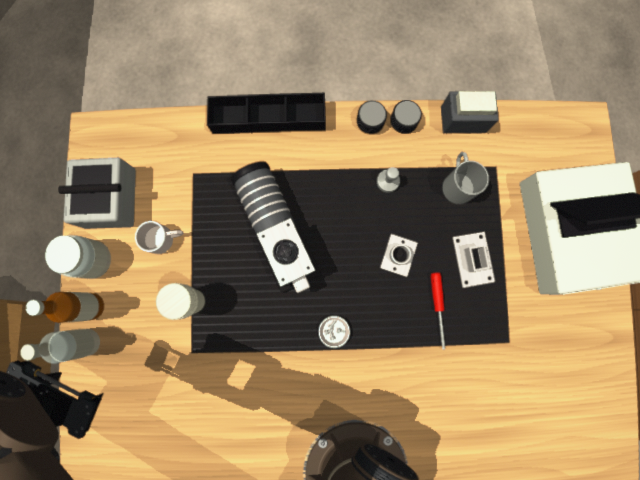

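View pics/scene1.png

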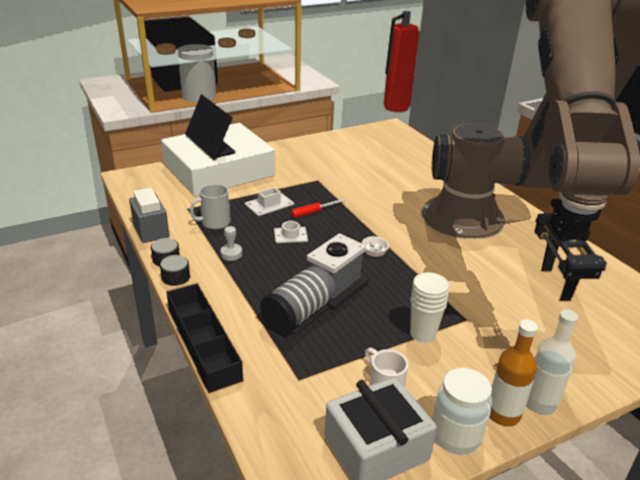

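The top view shows the grinder's face at about (286,252) with its motor up and to the left. The large plate is at (474,259), and its collar has its long side roughly vertical in the image. The small plate is at (399,255), and the scene view agrees. Next I'll measure the face and plate outlines.

Run:
```python
from h import *
im=grab('top'); c=im['color']; g=cv2.cvtColor(c,cv2.COLOR_RGB2GRAY)
print(pose(im)[0].round(3).tolist())
for nm,(x0,x1,y0,y1),z in (('grinder',(250,322,215,295),.12),('plate',(448,500,225,292),.004)):
    m=np.zeros_like(g); m[y0:y1,x0:x1]=(g[y0:y1,x0:x1]>150)*255
    m=cv2.morphologyEx(m,cv2.MORPH_OPEN,np.ones((3,3)))
    cs=cv2.findContours(m,cv2.RETR_EXTERNAL,cv2.CHAIN_APPROX_NONE)[0]; k=max(cs,key=cv2.contourArea)
    P=plane(im,k[:,0],z)[:,:2]*1000
    r=cv2.minAreaRect(P.astype(np.float32)); print(nm,r); print(cv2.boxPoints(r).round(1).tolist())
b=c[215:300,240:330]; b2=c[220:300,440:510]
o=np.hstack([cv2.resize(b,(400,400),interpolation=2),cv2.resize(b2,(400,400),interpolation=2)])
cv2.imwrite('pics/c1.png',o[:,:,::-1])
```

```text
[[-0.028, -0.992, 0.123], [-1.0, 0.027, -0.01], [0.006, -0.123, -0.992]]
grinder ((521.0225830078125, 146.4242706298828), (160.52325439453125, 85.17411041259766), 23.761751174926758)
[[430.3999938964844, 153.10000610351562], [464.70001220703125, 75.0999984741211], [611.5999755859375, 139.8000030517578], [577.2999877929688, 217.6999969482422]]
plate ((514.0604248046875, -315.86004638671875), (130.38790893554688, 85.3369369506836), 8.012931823730469)
[[443.6000061035156, -282.70001220703125], [455.5, -367.20001220703125], [584.5999755859375, -349.0], [572.7000122070312, -264.5]]
```

View pics/c1.png

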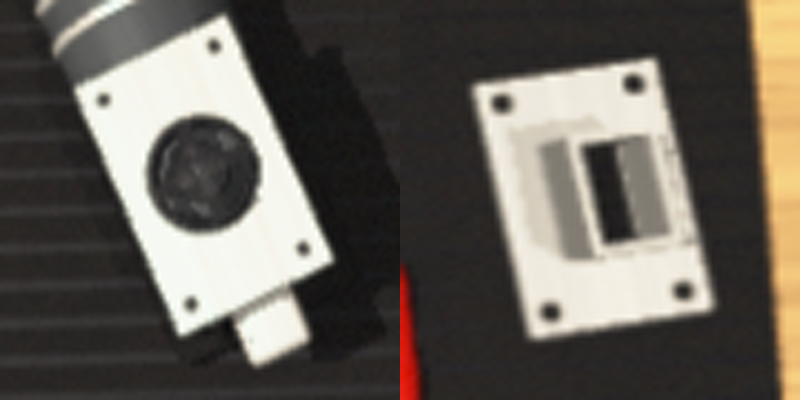

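Emit:
move_arm(motion=[[[22,-35,9,0,255],[22,-35,9,0,255],[22,-35,9,0,255],[22,-35,9,0,255],[22,-35,9,0,255],[22,-35,9,0,255],[22,-35,9,0,255],[22,-35,9,0,255],[22,-35,9,0,255],[22,-35,0,0,255],[22,-35,0,0,255],[0,0,0,0,255]]])

```text
t: 1.35
tool_pos: [0.5003, 0.1816, 0.2954]
tool_rot: [[-0.91, 0.414, 0.0], [0.414, 0.91, -0.001], [-0.0, -0.001, -1.0]]
force: [0.3, 0.2, -0.2]
grip_width: 0.048
finger_force: 0.0
```

Run:
```python
from h import *
im=grab('top')
uv=[[240+a*.225,215+b*.2125] for a,b in ((104,99),(214,46),(303,248),(190,303))]
P=plane(im,uv,.12)*1000; print(P.round(1).tolist(), P.mean(0)); print(np.linalg.norm(P-np.roll(P,1,0),axis=1))
im=grab('wrist'); save(im,'w1.png'); print(im['s']['tool_pos'],pose(im)[1])
g=cv2.cvtColor(im['color'],cv2.COLOR_RGB2GRAY)
```

```text
[[570.4, 200.6, 120.0], [594.6, 144.2, 120.0], [496.1, 101.2, 120.0], [471.5, 158.5, 120.0]] [533.14166427 151.12847446 120.        ]
[107.45903002  61.36944317 107.49303971  62.36797754]
[0.4992338  0.18328453 0.29531406] [0.43839052 0.21125806 0.46522318]
```

View pics/w1.png

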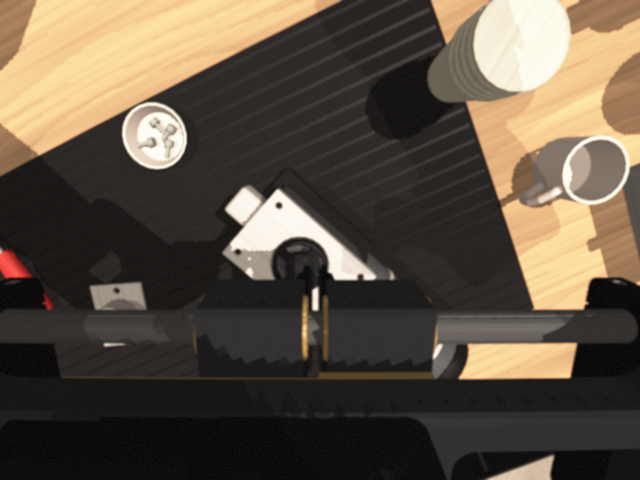

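The wrist view shows the near threads at about (279,205) and (237,252), and a third at (361,277). The insert is near (300,262). I'll check these against the top-camera positions.

Run:
```python
from h import *
im=grab('wrist'); print(im['s']['tool_pos'])
g=cv2.cvtColor(im['color'],cv2.COLOR_RGB2GRAY).astype(float)
out=[]
for u,v in ((279,205),(237,252),(361,277)):
    w=np.clip(140-g[v-6:v+7,u-6:u+7],0,None); yy,xx=np.mgrid[v-6:v+7,u-6:u+7]
    out.append([(w*xx).sum()/w.sum(),(w*yy).sum()/w.sum()])
print(np.round(out,1).tolist()); P=plane(im,out,.12)*1000; print(P.round(1)); print(np.linalg.norm(P-np.roll(P,1,0),axis=1))
```

```text
[0.49853202 0.18440008 0.29539754]
[[277.8, 206.2], [236.6, 252.6], [360.4, 280.7]]
[[472.2 157.6 120. ]
 [497.1 100.6 120. ]
 [574.4 200.5 120. ]]
[110.84773958  62.23001223 126.36857717]
```

Emit:
move_arm(motion=[[[12,-11,0,0,255],[12,-11,0,0,255],[11,-11,-20,0,255],[0,0,-30,0,255],[0,0,-30,0,255],[0,0,-30,0,255],[0,0,-25,0,255],[0,0,-15,0,255],[0,0,0,0,255],[0,0,0,0,255],[0,0,0,0,255]]])

```text
t: 2.6
tool_pos: [0.5341, 0.1521, 0.1466]
tool_rot: [[-0.912, 0.41, 0.002], [0.41, 0.912, 0.0], [-0.001, 0.001, -1.0]]
force: [-0.4, 0.5, 1.3]
grip_width: 0.003
finger_force: 0.0
```

Emit:
move_arm(motion=[[[0,0,-5,0,255],[0,0,-5,0,255],[0,0,-5,0,255],[0,0,-2,0,255],[0,0,-2,0,255],[0,0,-2,0,255],[0,0,-2,0,255],[0,0,-1,0,255],[0,0,-1,0,255],[0,0,0,0,255],[0,0,0,0,255]]])

```text
t: 3.7
tool_pos: [0.5335, 0.152, 0.1209]
tool_rot: [[-0.912, 0.41, 0.0], [0.41, 0.912, 0.0], [-0.0, 0.0, -1.0]]
force: [-0.9, -0.8, 5.3]
grip_width: 0.007
finger_force: 2.7
```

Emit:
move_arm(motion=[[[0,0,-1,0,255],[0,0,0,0,255],[0,0,-0.5,0,255],[0,0,0,0,255],[0,0,0,0,255]]])

```text
t: 4.2
tool_pos: [0.5335, 0.152, 0.1202]
tool_rot: [[-0.912, 0.41, 0.001], [0.41, 0.912, 0.0], [-0.001, 0.001, -1.0]]
force: [-3.5, -1.7, 14.6]
grip_width: 0.006
finger_force: 7.2
```

Emit:
move_arm(motion=[[[0,0,-0.5,0,255],[0,0,-0.5,0,255],[0,0,0,0,255],[0,0,0,0,255]]])

```text
t: 4.6
tool_pos: [0.5335, 0.152, 0.1201]
tool_rot: [[-0.912, 0.41, 0.002], [0.41, 0.912, 0.0], [-0.001, 0.001, -1.0]]
force: [-6.9, -1.5, 24.7]
grip_width: 0.005
finger_force: 12.4
```

Emit:
move_arm(motion=[[[0,0,20,0,255],[0,0,35,0,255],[0,0,35,0,255],[-2,-48,0,0.06,90],[-2,-48,0,0.06,90],[-2,-48,0,0.06,90],[-2,-48,0,0.06,90],[-2,-48,0,0.06,90],[-2,-48,0,0.06,90],[-2,-48,0,0.06,90],[-2,-48,0,0.06,90],[-2,-48,0,0.06,90]]])

```text
t: 5.8
tool_pos: [0.5149, -0.282, 0.208]
tool_rot: [[-0.993, -0.119, -0.0], [-0.119, 0.993, 0.0], [0.0, 0.0, -1.0]]
force: [0.8, -0.1, 0.4]
grip_width: 0.638
finger_force: 0.0
```

Emit:
move_arm(motion=[[[0,-20,0,0.02,90],[0,-10,0,0,90],[0,0,0,0,90],[0,0,0,0,90],[0,0,0,0,90]]])

```text
t: 6.3
tool_pos: [0.5157, -0.3087, 0.2083]
tool_rot: [[-0.99, -0.138, -0.0], [-0.138, 0.99, 0.0], [-0.0, 0.0, -1.0]]
force: [0.3, 1.3, -0.5]
grip_width: 0.65
finger_force: 0.0
```

Run:
```python
from h import *
im=grab('top')
c=im['color'];save(im,'t2.png')
im=grab('wrist'); save(im,'w2.png'); s=im['s']; print(s['tool_pos'],np.round(s['tool_rot'],3).tolist(),s['q'],s['grip_width'],s['force'])
# predicted plate features
a=np.radians(8.0);R=np.array([[np.cos(a),-np.sin(a)],[np.sin(a),np.cos(a)]])
for loc,z in (((54,31),.004),((-54,31),.004),((-54,-31),.004),((54,-31),.004),((30,20),.044),((-30,-20),.044),((-30,20),.044)):
    p=R@np.array(loc)/1000+[.514,-.316]; print(loc,proj(im,[[*p,z]]).round(0))
```

```text
[ 0.51569716 -0.30875545  0.20834226] [[-0.99, -0.138, 0.0], [-0.138, 0.99, 0.0], [-0.0, 0.0, -1.0]] [-6.49406879e-01  4.63025189e-01  1.62742552e+00  1.83767415e-04
  1.05117091e+00 -2.35870032e+00] 0.6461773820897116 [-0.42046804  0.29987045 -0.17900169]
(54, 31) [[337. 261.]]
(-54, 31) [[339. 158.]]
(-54, -31) [[277. 158.]]
(54, -31) [[280. 261.]]
(30, 20) [[329. 250.]]
(-30, -20) [[285. 187.]]
(-30, 20) [[329. 186.]]
```

View pics/w2.png

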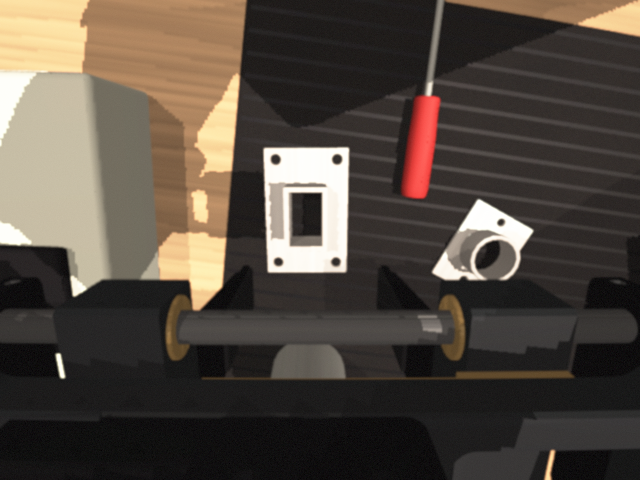

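The plate's holes appear at (276,159), (337,159), (336,261) and (279,261). All are within about 1 px of where I predicted, so I'll descend and grasp.

Emit:
move_arm(motion=[[[-2,-7,-20,0,90],[0,0,-35,0,90],[0,0,-35,0,90],[0,0,-35,0,90],[0,0,-25,0,90],[0,0,-20,0,90],[0,0,-15,0,90],[0,0,-8,0,90],[0,0,-3,0,90],[0,0,0,0,90],[0,0,0,0,90]]])

```text
t: 7.5
tool_pos: [0.5138, -0.3172, 0.013]
tool_rot: [[-0.991, -0.137, 0.001], [-0.137, 0.991, -0.001], [-0.001, -0.001, -1.0]]
force: [-0.2, 0.3, 0.1]
grip_width: 0.646
finger_force: 0.0
```

Emit:
move_arm(motion=[[[0,0,0,0,130],[0,0,0,0,150],[0,0,0,0,170],[0,0,0,0,200],[0,0,0,0,255],[0,0,0,0,255],[0,0,0,0,255],[0,0,0,0,255]]])

```text
t: 8.3
tool_pos: [0.5136, -0.3172, 0.0125]
tool_rot: [[-0.991, -0.137, 0.0], [-0.137, 0.991, -0.0], [-0.0, -0.0, -1.0]]
force: [-1.5, -0.1, 5.0]
grip_width: 0.417
finger_force: 30.0
```

Emit:
move_arm(motion=[[[0,0,5,0,255],[0,0,10,0,255],[0,0,20,0,255],[0,0,25,0,255],[0,0,30,0,255],[0,0,30,0,255],[0,0,30,0,255],[0,0,25,0,255],[0,0,15,0,255],[0,0,10,0,255],[0,0,0,0,255],[0,0,0,0,255]]])

```text
t: 9.5
tool_pos: [0.5131, -0.3167, 0.2115]
tool_rot: [[-0.991, -0.137, -0.001], [-0.137, 0.991, 0.001], [0.001, 0.001, -1.0]]
force: [-0.2, -0.5, -3.0]
grip_width: 0.418
finger_force: 30.0
```

Emit:
move_arm(motion=[[[0,20,0,0.02,255],[2,40,0,0.025,255],[2,46,0,0.025,255],[2,46,0,0.025,255],[2,46,0,0.025,255],[2,46,0,0.025,255],[2,46,0,0.025,255],[2,46,0,0.025,255],[2,46,0,0.025,255],[2,45,0,0.025,255],[2,28,0,0.025,255],[0,14,0,0,255]]])

```text
t: 10.7
tool_pos: [0.5324, 0.1548, 0.2112]
tool_rot: [[-0.917, -0.399, -0.002], [-0.399, 0.917, 0.0], [0.002, 0.001, -1.0]]
force: [0.3, 0.0, -2.3]
grip_width: 0.417
finger_force: 30.0
```

Emit:
move_arm(motion=[[[0,0,0,0,255],[0,0,0,0,255],[0,0,0,0,255],[0,0,0,0,255]]])

```text
t: 11.1
tool_pos: [0.5335, 0.151, 0.2121]
tool_rot: [[-0.919, -0.395, -0.0], [-0.395, 0.919, -0.0], [0.0, 0.0, -1.0]]
force: [-1.0, -0.2, -3.0]
grip_width: 0.42
finger_force: 30.0
```

Run:
```python
from h import *
t=grab('top'); w=grab('wrist'); s=w['s']; print(s['tool_pos'],np.round(s['tool_rot'],3).tolist(),s['force'])
save(t,'t3.png')
a=cv2.resize(t['color'][190:310,220:340],(400,400),interpolation=2); b=cv2.resize(w['color'][120:320,180:480],(400,267),interpolation=2)
o=np.zeros((400,800,3),np.uint8);o[:,:400]=a;o[:267,400:]=b; cv2.imwrite('pics/c3.png',o[:,:,::-1])
```

```text
[0.53349201 0.15104325 0.21217785] [[-0.919, -0.395, -0.0], [-0.395, 0.919, 0.0], [0.0, 0.0, -1.0]] [ 0.49512641  0.42330917 -3.49434494]
```

View pics/c3.png

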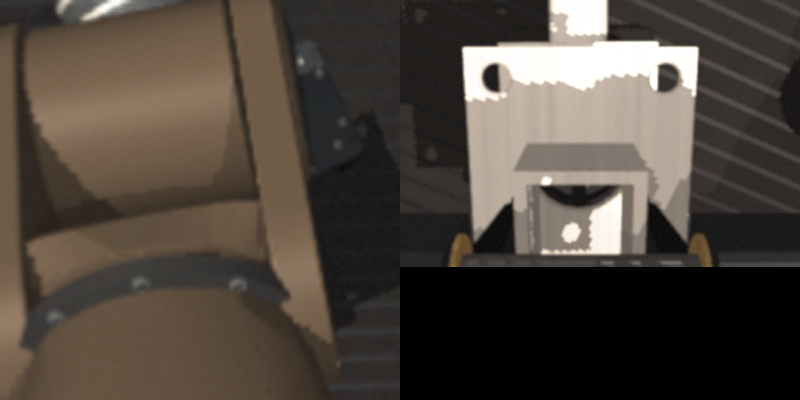

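The wrist crop shows the held plate's two near holes at about (253,178) and (379,178) in the full image, and the insert is visible through the collar. I'll measure the plate's pose relative to the tool.

```bash
cat > m.py <<'E'
from h import *
w=grab('wrist'); s=w['s']; z=s['tool_pos'][2]-.0125
g=cv2.cvtColor(w['color'],cv2.COLOR_RGB2GRAY)
pts=[]
for u,v in ((253,178),(379,178)):
    # left/right/top/bottom extent of hole blob: use dark threshold vs bright plate
    uv=[];r=16
    for th in np.linspace(0,2*np.pi,36,endpoint=False):
        rr=np.arange(5,r,.5); xs=u+rr*np.cos(th);ys=v+rr*np.sin(th)
        p=cv2.remap(g,xs.astype(np.float32)[None],ys.astype(np.float32)[None],1)[0].astype(float)
        uv.append((xs[np.argmax(np.diff(p))],ys[np.argmax(np.diff(p))]))
    (c,ax,_)=cv2.fitEllipse(np.array(uv,np.float32)); print(c,ax); pts.append(c)
P=plane(w,pts,z+.004)*1000; print(P, np.linalg.norm(P[0]-P[1]))
R=np.array(s['tool_rot']); yaw=np.arctan2(-R[1,0],-R[0,0]); print('tool yaw',np.degrees(yaw),s['tool_pos'])
d=P[0]-P[1]; print('plate y dir - 90', np.degrees(np.arctan2(d[1],d[0]))%180-90)
mid=P.mean(0)[:2]; print('center', mid+54*np.array([np.cos(yaw),np.sin(yaw)]))
E
python3 m.py
```

```text
(252.70481872558594, 178.20733642578125) (20.6588134765625, 23.025279998779297)
(380.579833984375, 177.8192901611328) (18.48224449157715, 21.30389976501465)
[[497.06229848 102.67137349 203.69232454]
 [472.38135113 159.53248986 203.69232454]] 61.98657691469936
tool yaw 23.258965497662782 [0.53352352 0.1511987  0.21219232]
plate y dir - 90 23.463576208680095
center [534.33321405 152.42586325]
```

Emit:
move_arm(motion=[[[-0.5,-1,-10,0,255],[0,0,-15,0,255],[0,0,-15,0,255],[0,0,-12,0,255],[0,0,-8,0,255],[0,0,-5,0,255],[0,0,-3,0,255],[0,0,0,0,255],[0,0,0,0,255],[0,0,0,0,255]]])

```text
t: 12.25
tool_pos: [0.5331, 0.151, 0.1446]
tool_rot: [[-0.918, -0.396, 0.001], [-0.396, 0.918, 0.0], [-0.001, -0.0, -1.0]]
force: [-0.2, 0.2, -3.0]
grip_width: 0.42
finger_force: 30.0
```

```bash
python3 m.py
python3 - <<'E'
from h import *
w=grab('wrist');sc=grab('scene')
a=cv2.resize(w['color'][140:300,220:420],(500,400),interpolation=2);b=cv2.resize(sc['color'][215:305,295:385],(300,300),interpolation=2)
o=np.zeros((400,800,3),np.uint8);o[:,:500]=a;o[:300,500:]=b; cv2.imwrite('pics/c4.png',o[:,:,::-1]); print(w['s']['force'],w['s']['finger_force'])
E
```

```text
(253.02676391601562, 178.38633728027344) (11.77611255645752, 23.438720703125)
(378.56890869140625, 178.40176391601562) (21.376646041870117, 25.464603424072266)
[[496.74072486 102.62677751 136.0951736 ]
 [472.61453893 158.49463704 136.0951736 ]] 60.854667664403934
tool yaw 23.331663732530046 [0.53312017 0.15102066 0.14459517]
plate y dir - 90 23.35679952698007
center [534.2619249  151.94756976]
[ 0.40222335  0.42410079 -3.1452759 ] 29.999307990074158
```

View pics/c4.png

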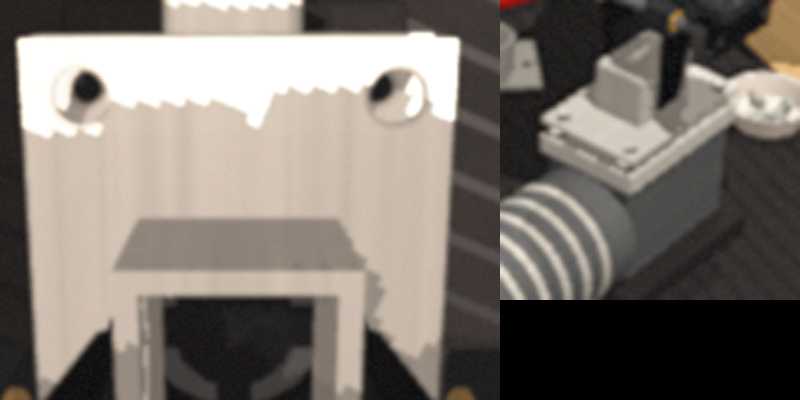

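Through the plate's holes the threads show as dark spots, at crop (88,85) and (383,87). The scene view shows the plate hovering level over the face, with an even gap. I'll compare the thread and hole positions.

Run:
```python
from h import *
w=grab('wrist'); g=cv2.cvtColor(w['color'],cv2.COLOR_RGB2GRAY)
z=w['s']['tool_pos'][2]-.0125
m=(g<70).astype(np.uint8); n,l,st,ce=cv2.connectedComponentsWithStats(m[160:195,235:395])
for i in range(1,n):
    if 8<st[i,4]<400:
        c=ce[i]+[235,160]; print(c,st[i],plane(w,c,.12)*1000)
print('hole centres (crop-read)',plane(w,[[220+80*.4,140+96*.4],[220+397*.4,140+96*.4]],z+.004)*1000)
```

```text
[254.3372093  175.04651163] [15 10 10 11 86] [[497.00207385 100.67502144 120.        ]]
[372.24489796 175.36734694] [134  11   8   9  49] [[472.51863553 157.78610995 120.        ]]
hole centres (crop-read) [[496.85926814 102.1657086  135.94429285]
 [472.48421501 158.59634606 135.94429285]]
```

Emit:
move_arm(motion=[[[0,-1,0,0,255],[0,0,0,0,255],[0,0,0,0,255],[0,0,0,0,255],[0,0,0,0,255]]])

```text
t: 12.95
tool_pos: [0.5329, 0.15, 0.1441]
tool_rot: [[-0.918, -0.396, -0.0], [-0.396, 0.918, 0.0], [0.0, 0.0, -1.0]]
force: [0.4, -0.2, -2.7]
grip_width: 0.417
finger_force: 30.0
```

```bash
python3 -c "
from h import *
print(status.observe()['tool_pos']); print(bot.finish_job())"
```

```text
[0.53293278 0.14999432 0.14413244]
the job is handed in; nothing more can be done
None
```

I pushed the insert home and handed the job in with the plate held level about 12 mm above the grinder's top face, its holes within about 1–2 mm of the threads by camera measurement; no verdict came back.

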